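Load the next two plates into a bench lathe's clutch pack

TASK

Load the next two plates of the bench lathe's clutch: first the inner-toothed friction disc, down the hub's splines until it lies flat on the tabbed plate that is already in, then the outer-tabbed separator plate, its notches over the four drive pins, until it lies flat on the friction disc. Feel each plate in: rest it lightly, turn it until it meshes and lower it all the way down, never dropping it nor pressing with more than about 20 N. Leave the other things on the bench alone.

Things in the scene. Friction and masses are not known exactly. Their poses are not given: they have to be found in the camera images.
- clutch: Clutch fixed on the bench, axis upright, on a round grey holder 108 mm wide, 22 mm high; place and yaw vary. Origin: centre of the holder's underside, z up. Flange 98 mm wide, top at 30 mm. Four drive pins stand 37 mm off the axis at 65, 115, 245, 295 degrees from its x axis (counter-clockwise from above); towards +x and -x there are wide gaps for fingers.
- pack_top (a point): Centre of the top of the pack so far, 50 mm above the clutch's origin (axes as the clutch). The pack is 60 mm wide; its top plate, at 44 to 50 mm, is a separator plate like the loose one with its tabs on the pins. The friction disc must come to lie on it.
- pin_tops (a point): On the clutch axis at the height of the drive pins' tops, 70 mm above the clutch's origin (axes as the clutch). Pins are upright round rods 7 mm thick with ball-shaped tops.
- spline_ends (a point): Hub axis at the splines' flat upper ends, 76 mm above the clutch's origin. 6 straight splines 60 degrees apart, 6 mm wide, 17 mm from axis to crest, 13.5 to root. Above them a round shaft end, radius 12.5 mm, tapering, up to 85 mm. Axes as the clutch: which way the splines point is NOT reported; look or feel for it. The hub is stiff to turn (0.25 Nm).
- friction_disc: Loose steel ring flat on the bench, 60 mm outside (smooth round edge), 6 mm thick, dull lining on both faces, 6 inward teeth 60 degrees apart (one on its x axis), 8 mm wide, tips 14.5 mm off axis, at 1 to 5 mm height. Play on the splines 1.6 mm in all. Teeth on the spline ends: origin 75 mm above the clutch's; home: 50 mm. 0.09 kg. Origin: centre of underside.
- separator: Loose steel ring flat on the bench, 60 mm outside, 38 mm plain bore, 6 mm thick, 8 outward tabs to 42 mm off axis, in 4 pairs centred at 65, 115, 245, 295 degrees from its x axis; each pair leaves a 9.4 mm notch for a pin. Fits with x along the clutch's x, either way round. No tabs near +x and -x: grip there. Home: origin 56 mm above the clutch's. 0.11 kg. Origin: centre of underside.
- end_ring: Bystander: plain dark steel end ring, 66 mm outside, 42 mm bore, 9 mm thick, without teeth or tabs, lying on the bench; it is not to be fitted yet. Origin: centre of its underside.
- loupe: Bystander: black eye loupe, 34 mm high, 36 mm wide at the top, standing on the bench. Origin: centre of its underside.
- screwdriver: Bystander: screwdriver with black handle, 160 mm long, lying on the bench. Origin at its middle, underneath; x along it.
Things that resemble listed ones, but are neither listed nor needed, are in the scene too. There is more than one size of the clutch; the job needs the middle-sized.

How it is judged (in metres and radians):
On the way, in this order (a step that is already met when the one before it is completed fails the run):
1. the friction disc is meshed with the hub and lies home on the plate already in (z of friction_disc in the frame of clutch between 0.048 and 0.0517 m and horizontal distance between friction_disc and clutch below 0.004 m and angle between friction_disc's own z axis and vertical below 0.06 rad), for 0.2 s.
2. the separator plate is on the four drive pins and lies home on the friction disc (z of separator in the frame of clutch between 0.054 and 0.0577 m and horizontal distance between separator and clutch below 0.004 m and angle between separator's own z axis and vertical below 0.06 rad and angle between the x axis of separator and the x axis of clutch, either way round below 0.08 rad), for 0.2 s.
At the end, for the whole second after the job is handed in: Friction disc home on the plate that was in (origin 50 mm above the clutch's), separator home on it (56 mm), each within 1.7 mm of height, 4 mm of centre and 0.06 rad of level, the separator's x along the clutch's within 0.08 rad either way round, both released and at rest (all of step 1 and all of step 2 and linear speed of each of friction_disc, separator below 0.02 m/s); the robot touches nothing.
It fails at once if the friction disc is forced onto the clutch (more than 40 N) (contact force between friction_disc and clutch above 40 N).
It fails at once if the separator plate is forced onto the clutch (more than 40 N) (contact force between separator and clutch above 40 N).
It fails at once if the separator plate is forced onto the friction disc (more than 40 N) (contact force between separator and friction_disc above 40 N).
It fails at once if a plate is dropped onto or down the clutch (over 0.35 m/s there) ((horizontal distance between friction_disc and clutch below 0.03 m and z of friction_disc in the frame of clutch below 0.08 m and linear speed of friction_disc above 0.35 m/s) or (horizontal distance between separator and clutch below 0.03 m and z of separator in the frame of clutch below 0.08 m and linear speed of separator above 0.35 m/s)).
It fails at once if the end ring, the loupe or the screwdriver is disturbed (moved 20 mm) (distance of any of end_ring, loupe, screwdriver from where it was at the start of the episode above 0.02 m).
It also fails if it takes over 67 s, if anything falls off the work surface, if the arm or the gripper's body presses on something with over 40 N, if the wrist force passes 120 N, or if a joint passes its speed limit or range.

ROBOT

A 6-joint arm with a two-finger parallel gripper is mounted at the origin on the work surface. World frame = base frame: x ahead of the robot, y to its left, z up, the work surface at z = 0. Lengths are in mm, angles in rad, forces in N, time in s.
With the tool pointing down it reaches from about 400 to 925 mm from the base axis. Payload 12.5 kg.
Tool frame: the origin (TCP) lies on the mounting face of the last link; the fingertips stand 190 mm ahead of it and the grasp point (between the pads) lies 171 mm ahead of it (env.grasp_offset is the distance from the TCP to the grasp point, in mm); z points along the fingers, y is the direction in which the jaws open and shut (so a half turn about z gives the same grasp; the last joint's range is limited). The gripper opens to 95 mm and grips with 3 to 60 N. Pads are 20 mm wide; open, the fingers measure 119 mm over their backs; the gripper's body (75 mm by 180 mm) begins 59 mm behind the grasp point.
Start: joints at [1.134, 0.491, 1.559, -0, 1.092, -0.106], TCP at [202.976, 591.122, 404.761] pointing down, gripper open.
Joint ranges: [-3.1, 3.1], [-0.84, 2.19], [0.05, 2.79], [-1.13, 4.28], [0.06, 2.93], [-2.69, 2.69]. Speed limits (rad/s): [2.22, 2.22, 2.79, 3.14, 3.14, 3.14].

INTERFACE

Orientations are given as [roll, pitch, yaw] about the fixed x, y, z axes, in that order (R = Rz(yaw) Ry(pitch) Rx(roll)).
In Python, from cell import env, viewer gives the robot as it stands.
- The arm moves only by the tool play_rows, never from a script. Its argument "increments" is a list of rows, each an object of numbers: "dx", "dy", "dz": the shift along the tool's x, y, z in mm; "rx", "ry", "rz": the turn, a rotation vector about the tool's x, y, z in units of 6 degrees (1.0 is 6 degrees). A call has 1 to 8 rows; each row is the pose to reach, as a shift and turn from the pose measured when the call began, along the tool's axes at that moment; what a row does not reach only later rows make up. A row lasts 1/12 s, in which the tool goes at most 41.7 mm and 7.16 degrees, less where a joint would pass 70% of its speed; a pose out of reach is approached as far as the arm can. A call with a gripper value outside its range is refused whole. "fingers" is the opening, from 0 (shut) to 1 (fully open), set as the call begins (left out, the last holds). The fingers move at their own pace and stop on an object; the grip force is fixed at half the most. Time passes only in rows, so rows that repeat a pose let the fingers close. It gives the time, the measured TCP pose, the force and the opening at its end, in the units of the state.
- env.state(): the state, without advancing time (a new reading comes with each control period).
- viewer.read_camera(name): name is "scene" or "top" or "wrist"; returns a dict with "image" (384x512x3 uint8, red, green, blue), "fx", "fy", "cx", "cy" (pixels), "rvec" (rotation vector, rad) and "tvec" (3), from world to camera coordinates, as OpenCV has them. Camera axes: x right, y down, z forward; pixel columns grow to the right and rows downward; lengths in mm; the calibration is good to about 2 mm. A picture is of the moment at which its call begins. There is no depth.
- env.job_done(): hands the job in, once; it reports no verdict.
The state is a dict: "t": time; "joints": joint angles; "qvel": joint speeds; "tau": joint torques, N m; "eef_pos": TCP position; "tcp_rot": TCP orientation; "ft_force": force on the tool from outside, world axes, zero at the start; "moment": the same for the moment, N m; "opening": opening from 0.0 (shut) to 1.0 (fully open).
Only numpy, scipy, OpenCV 4.12 (cv2) and the standard library are available. Lean on these libraries where they do the work, as an engineer would, in place of code of your own. Each camera call takes 0.05 s, during which the arm holds its last target.

## Working session

There is one attempt and no reset: what is moved stays moved. The work goes in short steps, Python scripts to look and compute and a tool call to move; the robot and the scene stay as the last step left them, time stands still between calls to the robot, and variables do not carry over. Pictures are saved under pics/ and viewed, and the job is handed in when it is done.

Besides the shell and the picture viewer there is one more tool, called after "Emit:" as a command line: name --argument value ..., lists and objects as JSON in quotes. play_rows: Moves the arm, as the interface text tells. Its arguments: {"type":"object","properties":{"increments":{"type":"array","items":{"type":"object","properties":{"dx":{"type":"number"},"dy":{"type":"number"},"dz":{"type":"number"},"rx":{"type":"number"},"ry":{"type":"number"},"rz":{"type":"number"}}}},"fingers":{"type":"number"}},"required":["increments"]}

```bash
ls; mkdir -p pics
cat > h.py <<'E'
import numpy as np, cv2
from cell import env, viewer
def cam(n):
    d=viewer.read_camera(n); d['R']=cv2.Rodrigues(np.array(d['rvec'],float))[0]; d['t']=np.array(d['tvec'],float).ravel()
    d['K']=np.array([[d['fx'],0,d['cx']],[0,d['fy'],d['cy']],[0,0,1.]]); return d
def save(img,p,s=1.5): cv2.imwrite(p,cv2.resize(img[:,:,::-1],None,fx=s,fy=s,interpolation=cv2.INTER_CUBIC))
def ray(d,u,v,z):
    r=d['R'].T@np.linalg.inv(d['K'])@np.array([u,v,1.]); o=-d['R'].T@d['t']
    return o+r*(z-o[2])/r[2]
def proj(d,P):
    c=d['R']@np.array(P,float)+d['t']; return d['fx']*c[0]/c[2]+d['cx'],d['fy']*c[1]/c[2]+d['cy']
E
python3 - <<'E'
from h import *
for n in ['scene','top','wrist']:
    d=cam(n); save(d['image'],f'pics/{n}0.png'); print(n,d['fx'],-d['R'].T@d['t'])
    np.save(f'pics/{n}0.npy',d,allow_pickle=True)
print(env.state())
E
```

```text
pics
scene 457.4379914227303 [938.40104252 559.26629088 643.058623  ]
top 375.06843890167664 [402.25173817   9.3406144  763.7382047 ]
wrist 340.07925350459857 [125.21026914 617.28095888 383.81710046]
{'t': 0.15, 'joints': array([ 1.13441240e+00,  4.91406914e-01,  1.55929908e+00, -1.26179631e-05,
        1.09167229e+00, -1.05583041e-01]), 'qvel': array([ 0.00026537, -0.00224683, -0.00131268,  0.00035048, -0.0016907 ,
        0.00076687]), 'tau': array([ 1.77156522e-03, -6.12899280e+01, -2.58279365e+01,  6.92948350e-02,
        4.72694251e-02, -7.88476177e-05]), 'eef_pos': array([202.96291721, 591.10998826, 404.30830752]), 'tcp_rot': array([-3.14081022e+00, -7.16650206e-05,  2.81079756e+00]), 'ft_force': array([ 0.40895997,  0.67029539, -1.06321169]), 'moment': array([ 0.01458591, -0.01636184, -0.03659898]), 'opening': 0.9978265723992793}
```

View pics/top0.png

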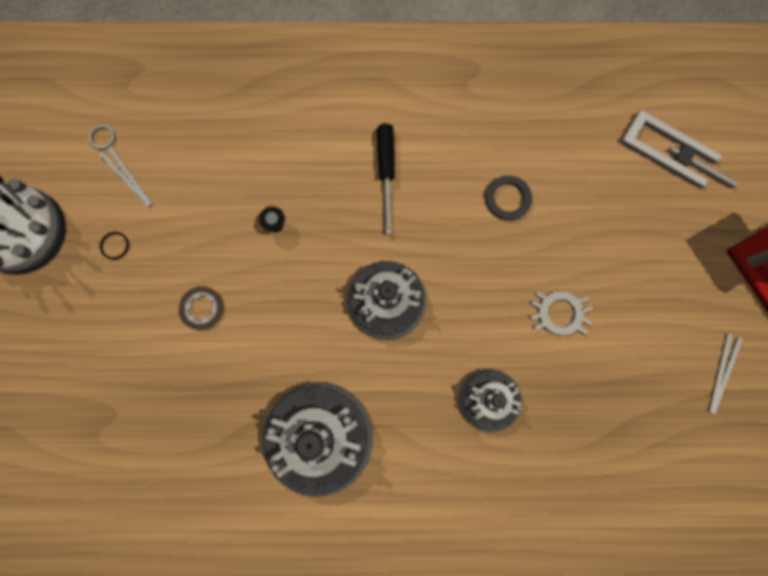

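View pics/scene0.png

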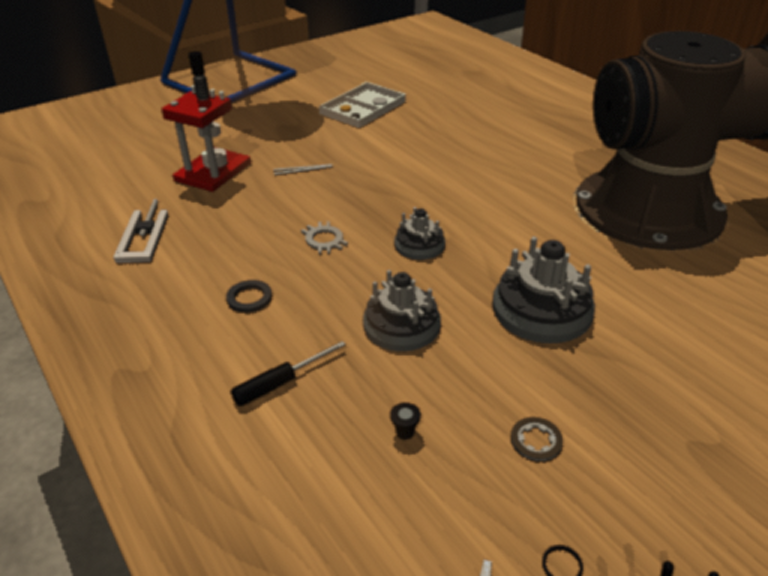

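View pics/wrist0.png

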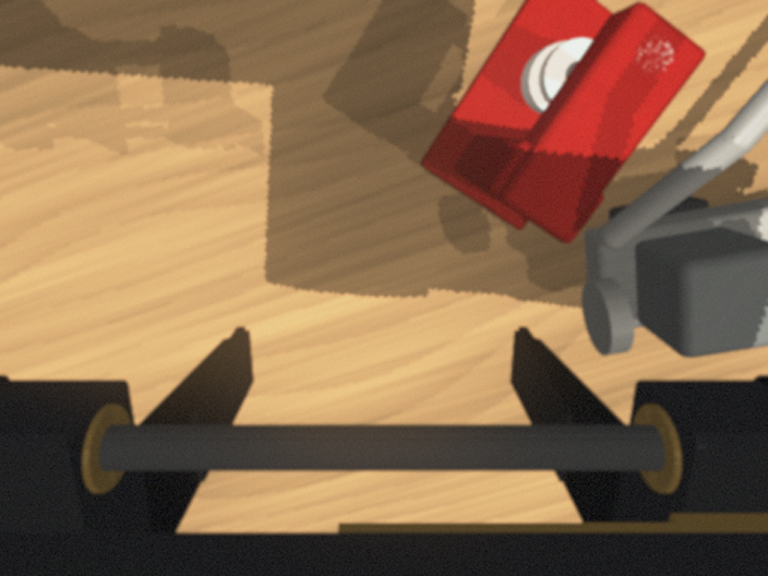

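The top view shows three clutches, at px(x1.5) (386,300), (316,438) and (490,400). The middle-sized one, (386,300), should be 108 mm wide. It also shows the friction disc at (201,307), the separator at (561,313), and the dark plain end ring at (508,198). I'll check sizes and crops next.

Run:
```python
from h import *
d=np.load('pics/top0.npy',allow_pickle=True).item(); im=d['image']
hsv=cv2.cvtColor(im,cv2.COLOR_RGB2HSV)
m=((hsv[:,:,1]<75)|(hsv[:,:,2]<50)).astype(np.uint8)*255
cs,h=cv2.findContours(m,cv2.RETR_EXTERNAL,cv2.CHAIN_APPROX_NONE)
for c in cs:
    if cv2.contourArea(c)<150: continue
    (u,v),r=cv2.minEnclosingCircle(c); 
    e=cv2.fitEllipse(cv2.convexHull(c)) if len(c)>5 else None
    P=ray(d,u,v,6); print(np.round([u*1.5,v*1.5,r],1),'P',P.round(1),'diam',round(2*r*(d['t'] @ d['t'])**.5*0+2*r*(763-6)/d['fx'],1),np.round(e[0],1),np.round(e[1],1))
def crop(u,v,s=40,f=7): 
    u=int(u/1.5);v=int(v/1.5); return cv2.resize(im[v-s:v+s,u-s:u+s],(400,400),interpolation=cv2.INTER_CUBIC)
a=np.hstack([crop(386,300),crop(201,307,25)]);
a=np.hstack([crop(386,300,32)[:,:],crop(561,313,26)])
cv2.imwrite('pics/c1.png',a[:,:,::-1])
a=crop(201,307,22); cv2.imwrite('pics/c2.png',a[:,:,::-1])
```

```text
[316.8 438.7  37.5] P [338.3  83.6   6. ] diam 151.5 [211.3 292.4] [72.5 75.1]
[490.1 399.   21.1] P [ 388.2 -144.5    6. ] diam 85.2 [326.4 266.5] [40.1 42. ]
[722.4 373.7  26.7] P [ 420.3 -456.8    6. ] diam 107.7 [483.7 243.4] [11.1 65.3]
[560.2 312.8  21.3] P [ 502.9 -244.6    6. ] diam 86.1 [373.9 208.3] [30. 46.]
[200.  307.1  11.8] P [511.6 244.8   6. ] diam 47.7 [133.4 204.9] [22.3 23.7]
[386.1 299.4  26.2] P [521.8  -7.7   6. ] diam 105.7 [257.2 199.8] [51.3 52.1]
[271.2 219.2   8.1] P [635.5 152.3   6. ] diam 32.6 [180.8 146. ] [15.4 15.9]
[ 16.2 224.2  32.4] P [628.5 506.1   6. ] diam 130.6 [  5.4 150.1] [61.5 75. ]
[507.8 197.4  14.9] P [ 667.2 -180.5    6. ] diam 60.3 [338.7 131.4] [28.  29.7]
[386.2 178.5  36.1] P [695.4  -8.9   6. ] diam 145.7 [256.8 115.2] [11.6 79.9]
[123.  165.   31.6] P [715.7 365.    6. ] diam 127.6 [ 84.5 109.9] [20.6 74.7]
[680.9 156.2  41.1] P [ 729.1 -432.7    6. ] diam 166.0 [449.9 100.2] [30.4 91.9]
[383.2  10.5 255.6] P [962.2  -6.    6. ] diam 1031.7 [355.3   6.8] [  14.2 1748.7]
```

View pics/c1.png

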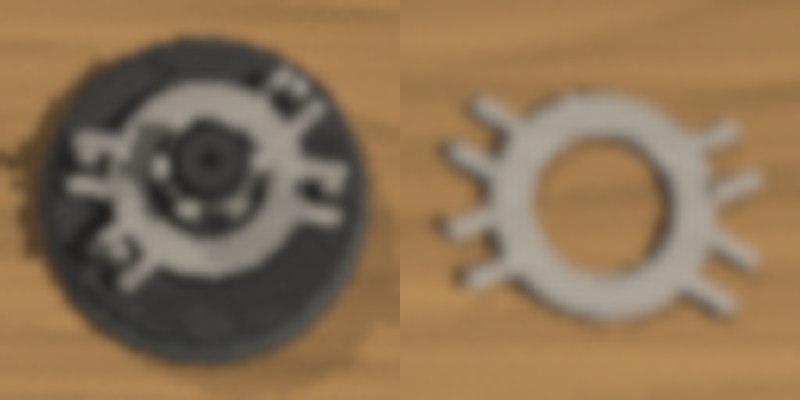

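View pics/c2.png

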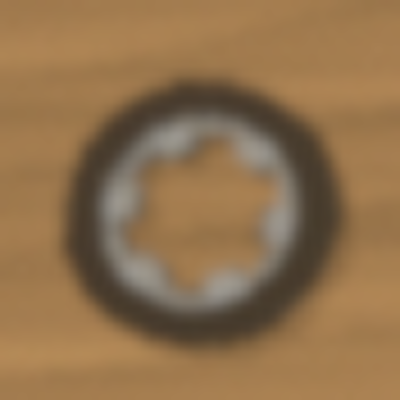

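Sizes agree: the middle clutch is about 107 mm, the disc has 6 inner teeth, and the separator has 8 tabs. Next I'll see where the wrist camera looks, then plan the move.

```bash
cat >> h.py <<'E'
from scipy.spatial.transform import Rotation as Ro
def tool():
    s=env.state(); return np.array(s['eef_pos']),Ro.from_euler('xyz',s['tcp_rot']).as_matrix(),s
def rel(target,yaw=None):
    "shift in tool axes to reach TCP target, and rz units for tool-x yaw"
    p,R,s=tool(); d=R.T@(np.array(target,float)-p)
    print('t',round(s['t'],2),'shift',d.round(1))
    if yaw is not None:
        Rt=Ro.from_euler('xyz',[np.pi,0,yaw]).as_matrix(); rv=Ro.from_matrix(R.T@Rt).as_rotvec()
        print('rot units',(rv/np.radians(6)).round(2))
E
python3 - <<'E'
from h import *
d=np.load('pics/wrist0.npy',allow_pickle=True).item()
p,R,s=tool(); print('R',R.round(3)); 
o=-d['R'].T@d['t']; print('cam in tool',(R.T@(o-p)).round(1),'axes in tool\n',(R.T@d['R'].T).round(3), ray(d,256,192,0)-p)
rel([511,245,300],s['tcp_rot'][2])
# disc via mask ellipses in top: outer hull
t=np.load('pics/top0.npy',allow_pickle=True).item(); im=t['image'].astype(int)
E
```

```text
R [[-0.946  0.325 -0.   ]
 [ 0.325  0.946 -0.001]
 [ 0.    -0.001 -1.   ]]
cam in tool [82.  -0.5 20.5] axes in tool
 [[ 0.001 -0.957 -0.289]
 [ 1.     0.001 -0.   ]
 [ 0.001 -0.289  0.957]] [  41.54467342  -12.99801383 -404.30830752]
t 0.15 shift [-403.8 -227.2  104.5]
rot units [-0.01 -0.    0.  ]
```

Emit:
play_rows --increments '[{"dx": -60, "dy": -30, "dz": 15, "rz": 1.2}, {"dx": -130, "dy": -70, "dz": 30, "rz": 2.4}, {"dx": -190, "dy": -100, "dz": 40, "rz": 3.5}, {"dx": -240, "dy": -130, "dz": 50, "rz": 4.7}, {"dx": -280, "dy": -160, "dz": 60, "rz": 5.8}, {"dx": -330, "dy": -190, "dz": 70, "rz": 7}, {"dx": -370, "dy": -215, "dz": 80, "rz": 8}, {"dx": -404, "dy": -227, "dz": 84, "rz": 8.5}]' --fingers 0.95

```text
invalid input
```

Run:
```python
from h import *
rel([511,245,320],np.radians(110))
```

```text
t 0.15 shift [-403.8 -227.2   84.5]
rot units [-0.01  0.    8.51]
```

Emit:
play_rows --increments '[{"dx": -40, "dy": -20, "dz": 8, "rx": 0, "ry": 0, "rz": 0.9}, {"dx": -75, "dy": -40, "dz": 16, "rx": 0, "ry": 0, "rz": 1.8}]' --fingers 0.95

```text
t: 0.32
eef_pos: [258.3, 531.4, 388.6]
tcp_rot: [-3.141, 0.0, 2.622]
ft_force: [2.1, 0.4, 0.0]
opening: 0.961
```

Run:
```python
from h import *
rel([511,245,320],np.radians(110))
```

```text
t 0.32 shift [-361.6 -123.    68.6]
rot units [-0.   0.   6.7]
```

Emit:
play_rows --increments '[{"dx": -40, "dy": -14, "dz": 8, "rx": 0, "ry": 0, "rz": 0.8}, {"dx": -80, "dy": -28, "dz": 16, "rx": 0, "ry": 0, "rz": 1.6}, {"dx": -120, "dy": -41, "dz": 24, "rx": 0, "ry": 0, "rz": 2.4}, {"dx": -160, "dy": -55, "dz": 32, "rx": 0, "ry": 0, "rz": 3.2}, {"dx": -200, "dy": -68, "dz": 40, "rx": 0, "ry": 0, "rz": 4.0}, {"dx": -240, "dy": -82, "dz": 48, "rx": 0, "ry": 0, "rz": 4.8}, {"dx": -280, "dy": -96, "dz": 56, "rx": 0, "ry": 0, "rz": 5.6}, {"dx": -320, "dy": -110, "dz": 62, "rx": 0, "ry": 0, "rz": 6.4}]'

```text
t: 0.98
eef_pos: [475.5, 283.0, 327.5]
tcp_rot: [-3.141, 0.0, 1.947]
ft_force: [0.9, 0.4, 0.0]
opening: 0.951
```

Run:
```python
from h import *
rel([511,245,320],np.radians(110))
```

```text
t 0.98 shift [-48.4  19.    7.5]
rot units [-0.01  0.    0.26]
```

Emit:
play_rows --increments '[{"dx": -30, "dy": 12, "dz": 5, "rx": 0, "ry": 0, "rz": 0.2}, {"dx": -48, "dy": 19, "dz": 8, "rx": 0, "ry": 0, "rz": 0.3}, {"dx": -48, "dy": 19, "dz": 8, "rx": 0, "ry": 0, "rz": 0.3}, {"dx": -48, "dy": 19, "dz": 8, "rx": 0, "ry": 0, "rz": 0.3}]'

```text
t: 1.32
eef_pos: [511.3, 244.6, 319.1]
tcp_rot: [-3.14, 0.0, 1.914]
ft_force: [0.4, 0.2, 0.2]
opening: 0.947
```

Run:
```python
from h import *
p,R,s=tool(); print(p,s['tcp_rot'],s['qvel'].max())
d=cam('wrist'); np.save('pics/w1.npy',d,allow_pickle=True); save(d['image'],'pics/w1.png')
```

```text
[511.27006909 244.5958466  319.11127804] [-3.13997626e+00  1.11558698e-04  1.91401760e+00] 0.03868685549235618
```

View pics/w1.png

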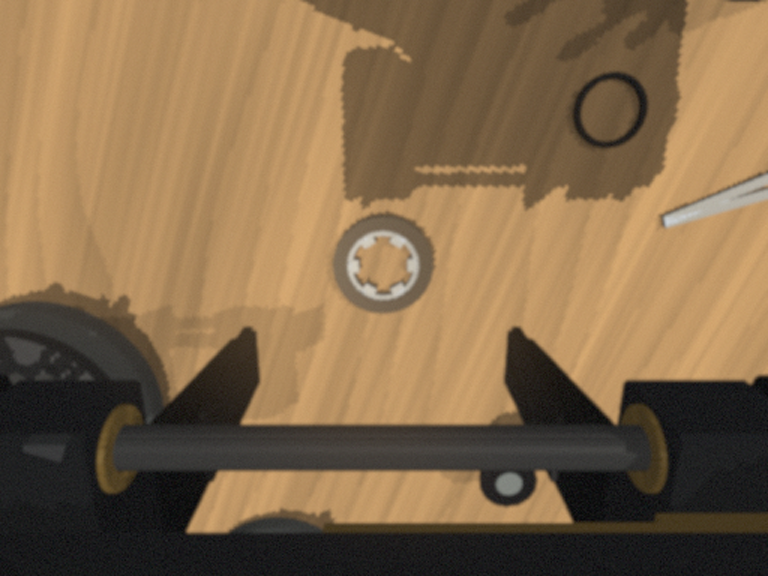

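Wrist view: the friction disc is at (384,262), between the fingers. The loupe, at (508,483), is far enough away. Measuring the disc now.

```bash
cat >> h.py <<'E'
def fitc(P):
    A=np.c_[2*P[:,0],2*P[:,1],np.ones(len(P))]; b=(P[:,:2]**2).sum(1); x=np.linalg.lstsq(A,b,rcond=None)[0]
    return x[0],x[1],np.sqrt(x[2]+x[0]**2+x[1]**2)
E
python3 - <<'E'
from h import *
d=np.load('pics/w1.npy',allow_pickle=True).item(); im=d['image']
hsv=cv2.cvtColor(im,cv2.COLOR_RGB2HSV)
m=(hsv[:,:,1]<105).astype(np.uint8)*255
w=np.zeros_like(m); w[135:215,215:295]=m[135:215,215:295]
cv2.imwrite('pics/m.png',cv2.resize(w[130:220,210:300],None,fx=5,fy=5))
cs,h=cv2.findContours(w,cv2.RETR_EXTERNAL,cv2.CHAIN_APPROX_NONE); c=max(cs,key=cv2.contourArea)
P=np.array([ray(d,*q[0],5) for q in c]); x,y,r=fitc(P); print('circle',x,y,r,np.hypot(P[:,0]-x,P[:,1]-y).std())
# sample ring at radius 15.7 in z=5 plane: bright = tooth
g=cv2.cvtColor(im,cv2.COLOR_RGB2HSV)[:,:,1].astype(np.float32)
for rr in (15.5,16.5,17.2):
  a=np.radians(np.arange(360)); uv=np.array([proj(d,[x+rr*np.cos(t),y+rr*np.sin(t),5]) for t in a],np.float32)
  v=cv2.remap(g,uv[:,0:1],uv[:,1:2],cv2.INTER_LINEAR).ravel()
  f=-(v-v.mean()); ph=np.angle((f*np.exp(1j*6*a)).sum())/6; print(rr,'tooth ang mod60',np.degrees(ph)%60, abs((f*np.exp(1j*6*a)).sum())/ (np.abs(f).sum()))
E
```

```text
circle 510.97472485241184 244.42888399905848 29.854053743475177 0.395655301770209
15.5 tooth ang mod60 20.83648394469059 0.7300983545201287
16.5 tooth ang mod60 20.97848450279714 0.7229188550516981
17.2 tooth ang mod60 20.91290414072395 0.7221831115391409
```

View pics/m.png

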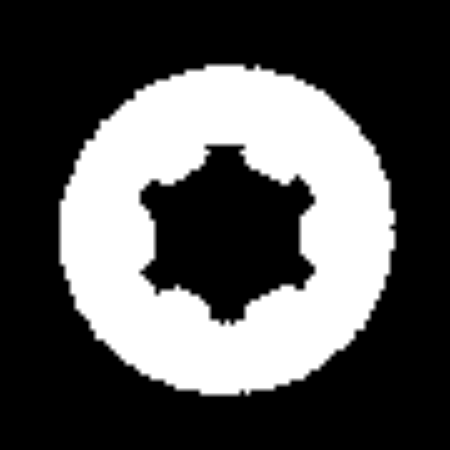

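Disc centre is (511.0, 244.4), r = 29.85 mm (should be 30), and the tooth angle is 20.9° mod 60. TCP is already above it, so I'm descending to grip.

Emit:
play_rows --increments '[{"dx": 0, "dy": 0, "dz": 38, "rx": 0, "ry": 0, "rz": 0}, {"dx": 0, "dy": 0, "dz": 75, "rx": 0, "ry": 0, "rz": 0}, {"dx": 0, "dy": 0, "dz": 105, "rx": 0, "ry": 0, "rz": 0}, {"dx": 0, "dy": 0, "dz": 120, "rx": 0, "ry": 0, "rz": 0}, {"dx": 0, "dy": 0, "dz": 126, "rx": 0, "ry": 0, "rz": 0}, {"dx": 0, "dy": 0, "dz": 126, "rx": 0, "ry": 0, "rz": 0}, {"dx": 0, "dy": 0, "dz": 126, "rx": 0, "ry": 0, "rz": 0}]'

```text
t: 1.95
eef_pos: [510.3, 246.1, 194.2]
tcp_rot: [-3.141, 0.0, 1.917]
ft_force: [-0.8, 1.1, 0.4]
opening: 0.95
```

Run:
```python
from h import *
rel([511.0,244.4,191.4],1.914)
```

```text
t 1.95 shift [-1.8  0.1  2.8]
rot units [-0.01  0.    0.03]
```

Emit:
play_rows --increments '[{"dx": -1.8, "dy": 0, "dz": 2.5, "rx": 0, "ry": 0, "rz": 0}, {"dx": -1.8, "dy": 0, "dz": 2.8, "rx": 0, "ry": 0, "rz": 0}, {"dx": -1.8, "dy": 0, "dz": 2.8, "rx": 0, "ry": 0, "rz": 0}]'

```text
t: 2.2
eef_pos: [511.0, 244.5, 192.3]
tcp_rot: [3.141, 0.0, 1.917]
ft_force: [-0.9, -0.6, 0.6]
opening: 0.951
```

Emit:
play_rows --increments '[{"dx": 0, "dy": 0, "dz": 0, "rx": 0, "ry": 0, "rz": 0}, {"dx": 0, "dy": 0, "dz": 0, "rx": 0, "ry": 0, "rz": 0}, {"dx": 0, "dy": 0, "dz": 0, "rx": 0, "ry": 0, "rz": 0}, {"dx": 0, "dy": 0, "dz": 0, "rx": 0, "ry": 0, "rz": 0}, {"dx": 0, "dy": 0, "dz": 0, "rx": 0, "ry": 0, "rz": 0}, {"dx": 0, "dy": 0, "dz": 0, "rx": 0, "ry": 0, "rz": 0}]' --fingers 0.45

```text
t: 2.7
eef_pos: [511.1, 244.4, 192.3]
tcp_rot: [3.141, 0.0, 1.917]
ft_force: [-0.6, -1.0, 1.7]
opening: 0.622
```

Gripped at opening 0.622 (59 mm). I'm lifting and moving to a viewpoint where the clutch lies ahead of the fingers.

Run:
```python
from h import *
rel([548,-78,345],1.917)
```

```text
t 2.7 shift [-315.9  -74.4 -152.7]
rot units [ 0.01  0.   -0.  ]
```

Emit:
play_rows --increments '[{"dx": 0, "dy": 0, "dz": -20, "rx": 0, "ry": 0, "rz": 0}, {"dx": -10, "dy": -2, "dz": -55, "rx": 0, "ry": 0, "rz": 0}, {"dx": -35, "dy": -8, "dz": -85, "rx": 0, "ry": 0, "rz": 0}, {"dx": -65, "dy": -15, "dz": -110, "rx": 0, "ry": 0, "rz": 0}, {"dx": -100, "dy": -23, "dz": -130, "rx": 0, "ry": 0, "rz": 0}, {"dx": -140, "dy": -33, "dz": -145, "rx": 0, "ry": 0, "rz": 0}, {"dx": -180, "dy": -42, "dz": -153, "rx": 0, "ry": 0, "rz": 0}, {"dx": -220, "dy": -52, "dz": -153, "rx": 0, "ry": 0, "rz": 0}]'

```text
t: 3.37
eef_pos: [536.3, 20.0, 347.2]
tcp_rot: [3.138, 0.001, 1.917]
ft_force: [1.4, 0.1, -2.4]
opening: 0.621
```

Run:
```python
from h import *
rel([548,-78,345],1.917)
```

```text
t 3.37 shift [-96.1 -22.3   2.2]
rot units [0.04 0.01 0.  ]
```

Emit:
play_rows --increments '[{"dx": -40, "dy": -9, "dz": 0, "rx": 0, "ry": 0, "rz": 0}, {"dx": -75, "dy": -17, "dz": 2, "rx": 0, "ry": 0, "rz": 0}, {"dx": -96, "dy": -22, "dz": 2, "rx": 0, "ry": 0, "rz": 0}, {"dx": -96, "dy": -22, "dz": 2, "rx": 0, "ry": 0, "rz": 0}, {"dx": -96, "dy": -22, "dz": 2, "rx": 0, "ry": 0, "rz": 0}]'

```text
t: 3.78
eef_pos: [548.1, -78.7, 345.0]
tcp_rot: [3.138, 0.001, 1.915]
ft_force: [0.6, 0.2, -0.2]
opening: 0.623
```

Run:
```python
from h import *
p,R,s=tool(); print(p,s['tcp_rot'],s['qvel'].max(),s['ft_force'])
d=cam('wrist'); np.save('pics/w2.npy',d,allow_pickle=True); save(d['image'],'pics/w2.png')
```

```text
[548.12278562 -78.74624307 344.95658445] [3.13835711e+00 8.30223774e-04 1.91495087e+00] 0.04119272922441528 [ 0.59241593  0.19196511 -0.22707372]
```

View pics/w2.png

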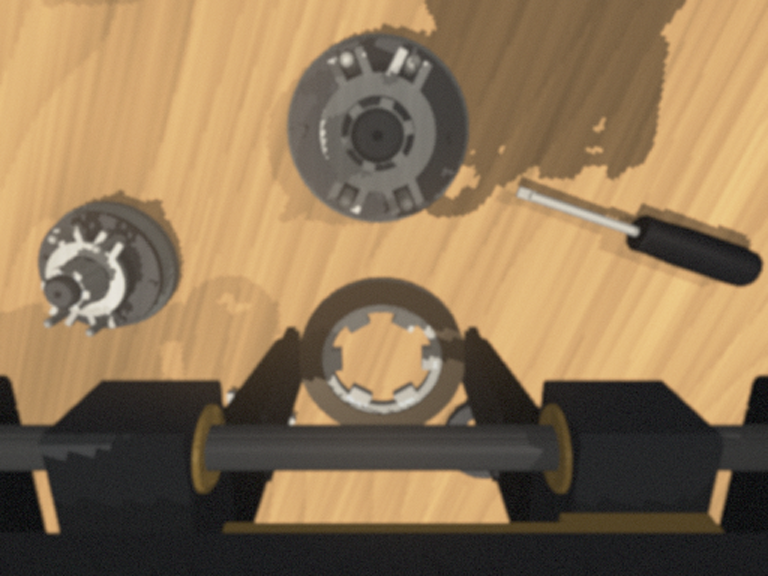

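Clutch at (378,135), with shaft end, splines and pins all visible. The held disc is at (383,352). Now an enlarged crop.

Run:
```python
from h import *
d=np.load('pics/w2.npy',allow_pickle=True).item(); im=d['image']
c=im[15:155,182:322]; 
lab=cv2.convertScaleAbs(c,alpha=1.5,beta=10)
cv2.imwrite('pics/c3.png',cv2.resize(lab[:,:,::-1],(600,600),interpolation=cv2.INTER_CUBIC))
print(proj(d,[522,-8,76]))
```

```text
(np.float64(252.68614511917852), np.float64(90.18835422717204))
```

View pics/c3.png

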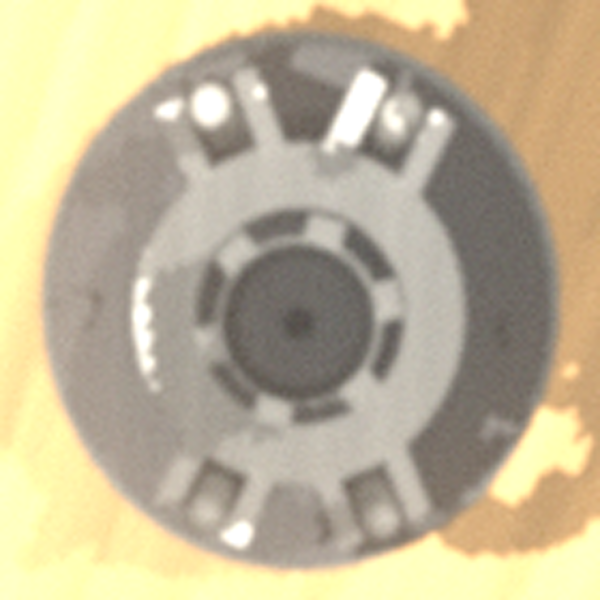

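Run:
```python
from h import *
d=np.load('pics/w2.npy',allow_pickle=True).item(); im=d['image']
g=cv2.cvtColor(im,cv2.COLOR_RGB2GRAY).astype(np.float32)
# holder: non-wood mask by saturation
hsv=cv2.cvtColor(im,cv2.COLOR_RGB2HSV); m=(hsv[:,:,1]<90).astype(np.uint8)*255
w=np.zeros_like(m); w[15:155,182:322]=m[15:155,182:322]
w=cv2.morphologyEx(w,cv2.MORPH_OPEN,np.ones((5,5)))
cs,_=cv2.findContours(w,cv2.RETR_EXTERNAL,cv2.CHAIN_APPROX_NONE); c=max(cs,key=cv2.contourArea)
for z in (22,):
  P=np.array([ray(d,*q[0],z) for q in c])
  for _ in range(6):
    x,y,r=fitc(P); e=np.hypot(P[:,0]-x,P[:,1]-y)-r; P=P[np.abs(e)<max(1.5*e.std(),.5)]
  print('holder z',z,x,y,r,e.std(),len(P),len(c))
# shaft: dark circle, radial edge at steepest positive gradient, at z=78
def prof(cx,cy,z,r,a):
  uv=np.array([proj(d,[cx+r*np.cos(t),cy+r*np.sin(t),z]) for t in a],np.float32)
  return cv2.remap(g,uv[:,0:1],uv[:,1:2],cv2.INTER_CUBIC).ravel()
a=np.radians(np.arange(0,360,2))
for z in (76,80):
  cx,cy=x,y
  for it in range(5):
    rs=np.arange(9,16,.25); M=np.array([prof(cx,cy,z,r,a) for r in rs]); G=np.diff(M,axis=0); k=G.argmax(0); gm=G.max(0)
    ok=gm>np.percentile(gm,50); re=rs[k]+.125
    P=np.c_[cx+re*np.cos(a),cy+re*np.sin(a)][ok]; cx,cy,r0=fitc(P)
  print('shaft z',z,cx,cy,r0,re[ok].std())
for (sx,sy) in ((cx,cy),(x,y)):
 for rr in (14.5,15.5,16.3):
  v=prof(sx,sy,76,rr,a); f=v-v.mean(); F=(f*np.exp(1j*6*a)).sum()
  print(rr,'spline mod60',np.degrees(np.angle(F))/6%60,abs(F)/np.abs(f).sum())
v=prof(cx,cy,76,15.5,a); print(v.astype(int).reshape(6,30))
```

```text
holder z 22 520.9864930901499 -7.7268545225742855 51.57993141436728 0.24807351663397412 318 353
shaft z 76 520.9420224252033 -8.293332845605619 12.390128470356624 0.23213980461973532
shaft z 80 521.3628869976734 -8.991565928248747 12.68601951212052 1.1065217720852878
14.5 spline mod60 33.18661834458143 0.660991347080116
15.5 spline mod60 33.429761602168696 0.6515629358392738
16.3 spline mod60 33.45177505932533 0.5399474978418348
14.5 spline mod60 32.83788919595399 0.7066202125276475
15.5 spline mod60 32.96658668209838 0.7003664729203027
16.3 spline mod60 32.86162537507306 0.6912991782586292
[[ 63  62  62  59  59  62  61  57  55  58  57  61  80 102 113 122 125 125
  125 123 122 123 121 112 101  80  63  59  57  60]
 [ 58  60  60  57  59  59  58  60  59  59  68  87 106 119 125 126 125 125
  127 126 125 122 112  97  82  72  66  66  69  68]
 [ 68  68  68  69  69  67  68  72  75  89 108 118 124 127 125 127 126 126
  127 126 117  99  81  66  62  63  58  60  64  62]
 [ 60  62  65  61  59  59  61  64  73  87 101 113 119 122 118 112 108 104
  102  98  88  82  74  70  68  72  75  72  76  75]
 [ 75  76  75  77  77  77  79  77  82  91 100 109 115 119 121 122 119 119
  119 118 118 113 105  98  95  93  92  92  94  95]
 [ 95  94  92  92  95  93  91  91  90  85  86  90 100 114 119 123 127 124
  122 122 122 122 117 106  92  75  67  71  64  62]]
```

```bash
cat >> h.py <<'E'
from scipy.optimize import least_squares
def six(d,g,cx,cy,z,r,bright=True):
    "centre + phase of a 6-fold bright/dark ring from its edge angles"
    for it in range(4):
        a=np.radians(np.arange(0,420,1.)); uv=np.array([proj(d,[cx+r*np.cos(t),cy+r*np.sin(t),z]) for t in a],np.float32)
        v=cv2.GaussianBlur(cv2.remap(g,uv[:,0:1],uv[:,1:2],cv2.INTER_CUBIC),(1,9),0).ravel()
        if not bright: v=-v
        F=((v[:360]-v[:360].mean())*np.exp(1j*6*a[:360])).sum(); ph=np.degrees(np.angle(F))/6%60
        mids=[];wid=[]
        for k in range(6):
            c=ph+60*k; A=np.arange(c-30,c+31); s=np.interp(A%360,np.arange(360),v[:360]); h=(s[25:36].mean()+ (s[:5].mean()+s[-5:].mean())/2)/2
            lo=hi=30
            while lo>0 and s[lo]>h: lo-=1
            while hi<60 and s[hi]>h: hi+=1
            mids.append((lo+hi)/2-30+ph); wid.append(hi-lo)
        th=np.radians(ph+60*np.arange(6)); e=np.radians(mids)*r
        sol=least_squares(lambda q: q[0]*r+q[2]*np.cos(th)-q[1]*np.sin(th)-e,[np.radians(ph),0,0],loss='soft_l1',f_scale=.3).x
        cx+=sol[1];cy+=sol[2]
    return cx,cy,np.degrees(sol[0]),np.round(mids,1),wid
E
python3 - <<'E'
from h import *
d=np.load('pics/w2.npy',allow_pickle=True).item(); im=d['image']
g=cv2.cvtColor(im,cv2.COLOR_RGB2GRAY).astype(np.float32)
for r in (14.5,15.3,16.2): print('spl',six(d,g,521,-8,76,r))
d1=np.load('pics/w1.npy',allow_pickle=True).item()
s1=255-cv2.cvtColor(d1['image'],cv2.COLOR_RGB2HSV)[:,:,1].astype(np.float32)
for r in (15.5,16.5): print('disc on table',six(d1,s1,511,244.4,5,r))
hs=255-cv2.cvtColor(im,cv2.COLOR_RGB2HSV)[:,:,1].astype(np.float32)
for r in (15.5,16.5): print('held',six(d,hs,548.1,-78.7,157.7,r))
cv2.imwrite('pics/c4.png',cv2.resize(im[170:300,180:330,::-1],None,fx=4,fy=4,interpolation=cv2.INTER_CUBIC))
# pins
E
```

```text
spl (np.float64(520.9615032425004), np.float64(-8.075929350577505), np.float64(32.95054158595242), array([33., 33., 33., 33., 33., 33.]), [26, 26, 26, 26, 26, 26])
spl (np.float64(520.9306535675264), np.float64(-7.96475635181081), np.float64(33.03523009734262), array([33.5, 33. , 32.5, 32.5, 33. , 33.5]), [25, 24, 25, 23, 24, 25])
spl (np.float64(521.0485434996701), np.float64(-8.075005906766064), np.float64(33.10892663025368), array([32.9, 33.4, 32.9, 32.9, 33.4, 32.9]), [24, 23, 24, 22, 23, 24])
disc on table (np.float64(511.03349326351275), np.float64(244.39709798230302), np.float64(20.886136583303607), array([20.3, 20.8, 21.3, 20.8, 20.3, 21.8]), [33, 32, 33, 34, 31, 34])
disc on table (np.float64(510.95456967988497), np.float64(244.4080015141355), np.float64(21.07819137380393), array([21. , 21. , 21.5, 21.5, 20.5, 21. ]), [34, 32, 33, 35, 33, 34])
held (np.float64(548.2026444259839), np.float64(-78.39786502508515), np.float64(20.455696405026707), array([20.4, 19.9, 21.4, 19.9, 20.4, 20.9]), [34, 33, 30, 31, 32, 31])
held (np.float64(548.210479847864), np.float64(-78.47960828173412), np.float64(20.5140307204449), array([20.4, 20.4, 20.4, 19.9, 21.4, 20.4]), [34, 30, 30, 31, 32, 32])
```

View pics/c4.png

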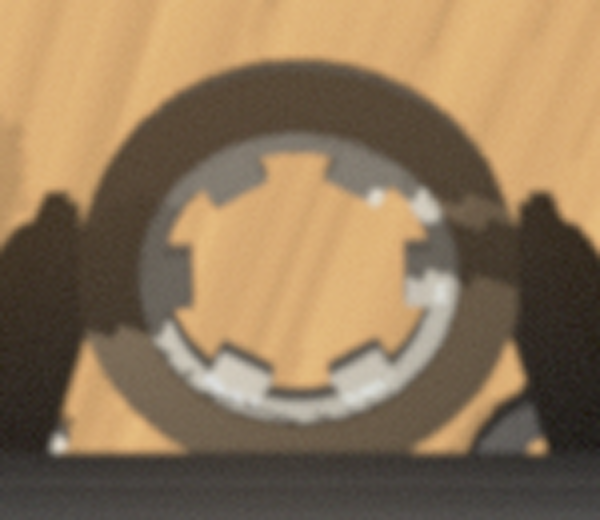

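Run:
```python
from h import *
d=np.load('pics/w2.npy',allow_pickle=True).item()
for q,n in (((210,105),0),((403,110),0),((210,490),0),((380,500),0)):
    P=ray(d,182+q[0]*140/600,15+q[1]*140/600,67)-[521,-8,0]; print(np.hypot(*P[:2]).round(1),np.degrees(np.arctan2(P[1],P[0])).round(1))
rel([521,-8,345],np.radians(92.2)); rel([521,-8,192.3+88],np.radians(92.2))
p,R,s=tool(); print(np.degrees(s['tcp_rot']))
```

```text
36.6 132.6
37.2 82.0
32.9 -98.3
34.0 -45.1
t 3.83 shift [74.8 -1.8 -0. ]
rot units [0.03 0.   2.93]
t 3.83 shift [74.8 -2.1 64.7]
rot units [0.03 0.   2.93]
[1.79815417e+02 4.33840614e-02 1.09799977e+02]
```

Clutch axis (521.0, -8.0), splines at 33.0°, clutch yaw about 17.5°. Disc teeth are at 20.5° and must go to 3°, so I turn the disc −17.5° and move above the hub.

Emit:
play_rows --increments '[{"dx": 30, "dy": -1, "dz": 5, "rx": 0, "ry": 0, "rz": 1}, {"dx": 60, "dy": -2, "dz": 20, "rx": 0, "ry": 0, "rz": 2}, {"dx": 74, "dy": -2, "dz": 40, "rx": 0, "ry": 0, "rz": 2.9}, {"dx": 74.5, "dy": -2, "dz": 60, "rx": 0, "ry": 0, "rz": 2.9}, {"dx": 74.5, "dy": -2, "dz": 60, "rx": 0.03, "ry": 0, "rz": 2.9}, {"dx": 74.5, "dy": -2, "dz": 60, "rx": 0.03, "ry": 0, "rz": 2.9}, {"dx": 74.5, "dy": -2, "dz": 60, "rx": 0.03, "ry": 0, "rz": 2.9}]'

```text
t: 4.42
eef_pos: [521.5, -7.9, 285.8]
tcp_rot: [3.141, 0.0, 1.614]
ft_force: [0.0, 0.0, -1.4]
opening: 0.621
```

Run:
```python
from h import *
rel([520.95,-8.3,192.3+78],np.radians(92.2))
d=cam('wrist'); np.save('pics/w3.npy',d,allow_pickle=True); save(d['image'],'pics/w3.png'); save(cam('scene')['image'],'pics/s3.png')
print(env.state()['ft_force'])
```

```text
t 4.42 shift [-0.4 -0.6 15.5]
rot units [0.01 0.   0.05]
[ 0.35073563  0.59112465 -0.77099072]
```

View pics/w3.png

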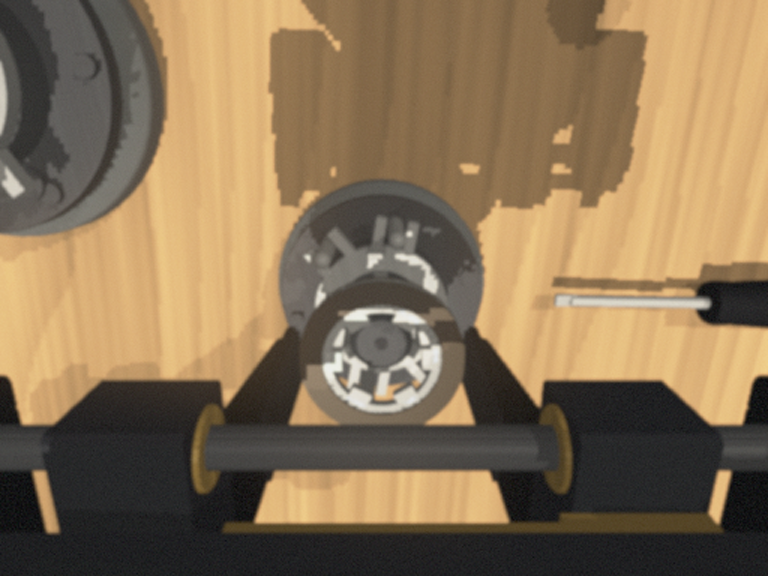

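The wrist view shows the shaft end inside the disc bore, with the splines visible between the teeth. Lowering to just above the spline ends.

Emit:
play_rows --increments '[{"dx": -0.4, "dy": -0.6, "dz": 6, "rx": 0, "ry": 0, "rz": 0.05}, {"dx": -0.4, "dy": -0.6, "dz": 11, "rx": 0, "ry": 0, "rz": 0.05}, {"dx": -0.4, "dy": -0.6, "dz": 13, "rx": 0, "ry": 0, "rz": 0.05}, {"dx": -0.4, "dy": -0.6, "dz": 14, "rx": 0, "ry": 0, "rz": 0.05}, {"dx": -0.4, "dy": -0.6, "dz": 14, "rx": 0, "ry": 0, "rz": 0.05}]'

```text
t: 4.93
eef_pos: [520.9, -8.9, 271.7]
tcp_rot: [3.14, 0.0, 1.608]
ft_force: [-0.5, 0.1, -1.4]
opening: 0.624
```

Run:
```python
from h import *
rel([520.95,-8.3,192.3+75],np.radians(92.2)); print(env.state()['ft_force'])
```

```text
t 4.93 shift [0.6 0.1 4.4]
rot units [ 0.01  0.   -0.02]
[-0.50681938  0.05535492 -1.37166146]
```

Bottom of the disc is now at about 79.4. Feeling down onto the ends, 1 mm per row.

Emit:
play_rows --increments '[{"dx": 0.6, "dy": 0.1, "dz": 1, "rx": 0, "ry": 0, "rz": 0}, {"dx": 0.6, "dy": 0.1, "dz": 2, "rx": 0, "ry": 0, "rz": 0}, {"dx": 0.6, "dy": 0.1, "dz": 3, "rx": 0, "ry": 0, "rz": 0}, {"dx": 0.6, "dy": 0.1, "dz": 4, "rx": 0, "ry": 0, "rz": 0}, {"dx": 0.6, "dy": 0.1, "dz": 5, "rx": 0, "ry": 0, "rz": 0}, {"dx": 0.6, "dy": 0.1, "dz": 5, "rx": 0, "ry": 0, "rz": 0}]'

```text
t: 5.43
eef_pos: [520.9, -8.3, 266.5]
tcp_rot: [3.14, 0.0, 1.608]
ft_force: [0.2, -0.5, -1.1]
opening: 0.623
```

Emit:
play_rows --increments '[{"dx": 0, "dy": 0, "dz": 1, "rx": 0, "ry": 0, "rz": 0}, {"dx": 0, "dy": 0, "dz": 2, "rx": 0, "ry": 0, "rz": 0}, {"dx": 0, "dy": 0, "dz": 3, "rx": 0, "ry": 0, "rz": 0}, {"dx": 0, "dy": 0, "dz": 3, "rx": 0, "ry": 0, "rz": 0}]'

```text
t: 5.77
eef_pos: [520.9, -8.3, 263.3]
tcp_rot: [3.141, 0.0, 1.608]
ft_force: [-0.0, -0.9, -0.2]
opening: 0.624
```

The disc has meshed: its teeth are 4 mm below the spline ends with no force. Sliding down.

Emit:
play_rows --increments '[{"dx": 0, "dy": 0, "dz": 2.5, "rx": 0, "ry": 0, "rz": 0}, {"dx": 0, "dy": 0, "dz": 5, "rx": 0, "ry": 0, "rz": 0}, {"dx": 0, "dy": 0, "dz": 7.5, "rx": 0, "ry": 0, "rz": 0}, {"dx": 0, "dy": 0, "dz": 10, "rx": 0, "ry": 0, "rz": 0}, {"dx": 0, "dy": 0, "dz": 12.5, "rx": 0, "ry": 0, "rz": 0}, {"dx": 0, "dy": 0, "dz": 15, "rx": 0, "ry": 0, "rz": 0}, {"dx": 0, "dy": 0, "dz": 17, "rx": 0, "ry": 0, "rz": 0}, {"dx": 0, "dy": 0, "dz": 17, "rx": 0, "ry": 0, "rz": 0}]'

```text
t: 6.43
eef_pos: [520.9, -8.3, 245.9]
tcp_rot: [3.141, 0.0, 1.608]
ft_force: [0.5, 0.9, -0.6]
opening: 0.62
```

Emit:
play_rows --increments '[{"dx": 0, "dy": 0, "dz": 1, "rx": 0, "ry": 0, "rz": 0}, {"dx": 0, "dy": 0, "dz": 2, "rx": 0, "ry": 0, "rz": 0}, {"dx": 0, "dy": 0, "dz": 2.6, "rx": 0, "ry": 0, "rz": 0}, {"dx": 0, "dy": 0, "dz": 3, "rx": 0, "ry": 0, "rz": 0}, {"dx": 0, "dy": 0, "dz": 3, "rx": 0, "ry": 0, "rz": 0}]'

```text
t: 6.85
eef_pos: [520.9, -8.3, 242.8]
tcp_rot: [3.141, 0.0, 1.608]
ft_force: [-0.3, 0.4, -2.0]
opening: 0.622
```

Emit:
play_rows --increments '[{"dx": 0, "dy": 0, "dz": 0.3, "rx": 0, "ry": 0, "rz": 0}, {"dx": 0, "dy": 0, "dz": 0.5, "rx": 0, "ry": 0, "rz": 0}, {"dx": 0, "dy": 0, "dz": 0.5, "rx": 0, "ry": 0, "rz": 0}]'

```text
t: 7.1
eef_pos: [520.9, -8.3, 242.3]
tcp_rot: [3.141, 0.0, 1.608]
ft_force: [0.6, 0.7, -0.2]
opening: 0.621
```

Emit:
play_rows --increments '[{"dx": 0, "dy": 0, "dz": 0.3, "rx": 0, "ry": 0, "rz": 0}, {"dx": 0, "dy": 0, "dz": 0.5, "rx": 0, "ry": 0, "rz": 0}, {"dx": 0, "dy": 0, "dz": 0.5, "rx": 0, "ry": 0, "rz": 0}]'

```text
t: 7.35
eef_pos: [520.9, -8.3, 242.3]
tcp_rot: [3.141, 0.0, 1.608]
ft_force: [-1.7, 0.4, 5.3]
opening: 0.625
```

Touchdown at 5 N with the underside at 50 mm, so the disc is home. Releasing and rising.

Emit:
play_rows --increments '[{"dx": 0, "dy": 0, "dz": 0, "rx": 0, "ry": 0, "rz": 0}, {"dx": 0, "dy": 0, "dz": 0, "rx": 0, "ry": 0, "rz": 0}, {"dx": 0, "dy": 0, "dz": 0, "rx": 0, "ry": 0, "rz": 0}, {"dx": 0, "dy": 0, "dz": 0, "rx": 0, "ry": 0, "rz": 0}]' --fingers 0.85

```text
t: 7.68
eef_pos: [520.9, -8.3, 242.2]
tcp_rot: [3.141, 0.0, 1.608]
ft_force: [0.2, 0.8, -0.2]
opening: 0.826
```

Emit:
play_rows --increments '[{"dx": 0, "dy": 0, "dz": -10, "rx": 0, "ry": 0, "rz": 0}, {"dx": 0, "dy": 0, "dz": -40, "rx": 0, "ry": 0, "rz": 0}, {"dx": 0, "dy": 0, "dz": -70, "rx": 0, "ry": 0, "rz": 0}, {"dx": 0, "dy": 0, "dz": -90, "rx": 0, "ry": 0, "rz": 0}, {"dx": 0, "dy": 0, "dz": -100, "rx": 0, "ry": 0, "rz": 0}, {"dx": 0, "dy": 0, "dz": -100, "rx": 0, "ry": 0, "rz": 0}]'

```text
t: 8.18
eef_pos: [520.9, -8.2, 344.5]
tcp_rot: [3.137, 0.001, 1.608]
ft_force: [0.8, -0.5, 0.6]
opening: 0.852
```

Run:
```python
from h import *
p,R,s=tool(); print(p,np.degrees(s['tcp_rot']))
d=cam('wrist'); np.save('pics/w4.npy',d,allow_pickle=True); save(d['image'],'pics/w4.png')
# separator from top image
t=np.load('pics/top0.npy',allow_pickle=True).item(); im=t['image']; hsv=cv2.cvtColor(im,cv2.COLOR_RGB2HSV)
m=(hsv[:,:,1]<75).astype(np.uint8)*255; w=np.zeros_like(m); w[175:240,340:410]=m[175:240,340:410]
M=cv2.moments(w,True); print('sep centroid',ray(t,M['m10']/M['m00'],M['m01']/M['m00'],5))
rel([503,-244.6,320],np.radians(90))
```

```text
[520.8530751   -8.22111591 344.46496462] [1.79739290e+02 5.74159281e-02 9.21143027e+01]
sep centroid [ 503.29539644 -244.89631501    5.        ]
t 8.23 shift [-235.5  -26.4   22.9]
rot units [0.02 0.01 0.35]
```

View pics/w4.png

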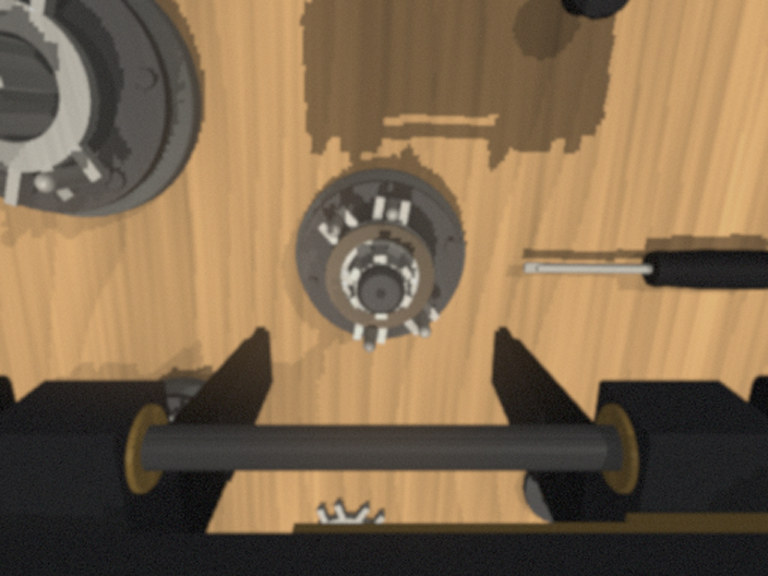

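The disc lies flat on the pack around the hub at (381,278). The pins at (393,210), (333,232), (370,343) and (424,330) are visible. Going to the separator.

Emit:
play_rows --increments '[{"dx": -30, "dy": -3, "dz": 2, "rx": 0, "ry": 0, "rz": 0.3}, {"dx": -70, "dy": -7, "dz": 6, "rx": 0, "ry": 0, "rz": 0.6}, {"dx": -110, "dy": -12, "dz": 12, "rx": 0, "ry": 0, "rz": 1}, {"dx": -150, "dy": -17, "dz": 18, "rx": 0, "ry": 0, "rz": 1.3}, {"dx": -190, "dy": -21, "dz": 22, "rx": 0, "ry": 0, "rz": 1.3}, {"dx": -225, "dy": -25, "dz": 24, "rx": 0, "ry": 0, "rz": 1.3}, {"dx": -236, "dy": -26, "dz": 24, "rx": 0, "ry": 0, "rz": 1.3}, {"dx": -236, "dy": -26, "dz": 24, "rx": 0, "ry": 0, "rz": 1.3}]' --fingers 0.95

```text
t: 8.9
eef_pos: [502.9, -247.4, 317.1]
tcp_rot: [3.141, -0.001, 1.468]
ft_force: [-0.3, 0.3, -0.3]
opening: 0.955
```

Emit:
play_rows --increments '[{"dx": 0, "dy": 0, "dz": 0, "rx": 0, "ry": 0, "rz": 0}]'

```text
t: 8.98
eef_pos: [502.7, -247.1, 316.1]
tcp_rot: [-3.14, -0.002, 1.467]
ft_force: [0.3, -1.0, -0.0]
opening: 0.949
```

Run:
```python
from h import *
p,R,s=tool(); print(p,np.degrees(s['tcp_rot']))
d=cam('wrist'); np.save('pics/w5.npy',d,allow_pickle=True); save(d['image'],'pics/w5.png')
```

```text
[ 502.70787422 -247.07120844  316.0587815 ] [-1.79917747e+02 -1.02313665e-01  8.40563298e+01]
```

View pics/w5.png

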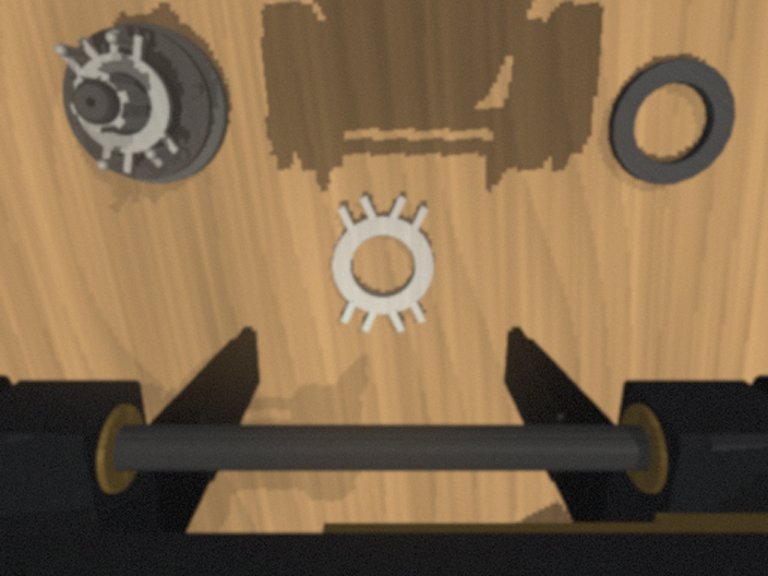

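The separator is at (383,265), lying squarely between the fingers, and the end ring at (672,120) is clear. Measuring.

Run:
```python
from h import *
d=np.load('pics/w5.npy',allow_pickle=True).item(); im=d['image']
hsv=cv2.cvtColor(im,cv2.COLOR_RGB2HSV); s=hsv[:,:,1]; m=(s<75).astype(np.uint8)*255
w=np.zeros_like(m); w[120:230,210:300]=m[120:230,210:300]
cs,h=cv2.findContours(w,cv2.RETR_CCOMP,cv2.CHAIN_APPROX_NONE)
for c,hh in zip(cs,h[0]):
    if cv2.contourArea(c)<300: continue
    P=np.array([ray(d,*q[0],6) for q in c])
    if hh[3]<0:
        e=cv2.moments(c); print('outer hull r',max(np.hypot(P[:,0]-P[:,0].mean(),P[:,1]-P[:,1].mean())),P[:,:2].mean(0))
        for r0 in (0,):
            Q=P
            # ring arcs near +-x
            for _ in range(8):
                x,y,r=fitc(Q); e=np.hypot(P[:,0]-x,P[:,1]-y); Q=P[(e<31)&(e>28)] if _>1 else P[e<np.percentile(e,45)]
            print('ring',x,y,r,len(Q))
    else: print('bore',fitc(P))
f=(255-s).astype(np.float32)
for r in (36,38,40):
    a=np.arange(0,360,.5); t=np.radians(a); uv=np.array([proj(d,[x+r*np.cos(q),y+r*np.sin(q),6]) for q in t],np.float32)
    v=cv2.remap(f,uv[:,0:1],uv[:,1:2],cv2.INTER_LINEAR).ravel()>180
    ed=np.flatnonzero(np.diff(v.astype(int))); k=[a[i]*.5+.5*a[j] for i,j in zip(ed[::2],ed[1::2])]; print(r,len(k),np.round(k,1))
```

```text
outer hull r 44.3446652918049 [ 502.60384123 -245.19684787]
ring 502.61620187080786 -246.12428170902038 30.060877134792243 145
bore (np.float64(502.64806676140836), np.float64(-245.73610294791257), np.float64(18.447201613255718))
36 8 [ 48.2  70.5  97.8 119.8 227.8 249.8 277.8 300.2]
38 8 [ 48.8  70.   98.  119.2 228.2 249.5 278.2 299.5]
40 8 [ 49.2  69.2  98.8 118.8 229.  248.8 278.5 299. ]
```

Run:
```python
from h import *
rel([502.6,-246.0,191.4],np.radians(83.9))
```

```text
t 9.03 shift [  0.5  -0.  124.5]
rot units [-0.02 -0.02  0.03]
```

Emit:
play_rows --increments '[{"dx": 0.5, "dy": 0, "dz": 38, "rx": 0, "ry": 0, "rz": 0}, {"dx": 0.5, "dy": 0, "dz": 75, "rx": 0, "ry": 0, "rz": 0}, {"dx": 0.5, "dy": 0, "dz": 105, "rx": 0, "ry": 0, "rz": 0}, {"dx": 0.5, "dy": 0, "dz": 118, "rx": 0, "ry": 0, "rz": 0}, {"dx": 0.5, "dy": 0, "dz": 122, "rx": 0, "ry": 0, "rz": 0}, {"dx": 0.5, "dy": 0, "dz": 122, "rx": 0, "ry": 0, "rz": 0}, {"dx": 0.5, "dy": 0, "dz": 122, "rx": 0, "ry": 0, "rz": 0}]'

```text
t: 9.62
eef_pos: [503.0, -245.3, 194.7]
tcp_rot: [-3.14, -0.002, 1.469]
ft_force: [0.3, 1.3, -0.1]
opening: 0.95
```

Run:
```python
from h import *
rel([502.6,-246.0,191.2],np.radians(83.9))
```

```text
t 9.62 shift [-0.7 -0.3  3.5]
rot units [-0.01 -0.01  0.04]
```

Emit:
play_rows --increments '[{"dx": -0.7, "dy": -0.3, "dz": 2, "rx": 0, "ry": 0, "rz": 0}, {"dx": -0.7, "dy": -0.3, "dz": 3.4, "rx": 0, "ry": 0, "rz": 0}, {"dx": -0.7, "dy": -0.3, "dz": 3.4, "rx": 0, "ry": 0, "rz": 0}, {"dx": -0.7, "dy": -0.3, "dz": 3.4, "rx": 0, "ry": 0, "rz": 0}]'

```text
t: 9.95
eef_pos: [502.7, -246.0, 191.8]
tcp_rot: [-3.141, -0.001, 1.469]
ft_force: [-0.4, 0.2, 0.0]
opening: 0.953
```

Emit:
play_rows --increments '[{"dx": 0, "dy": 0, "dz": 0, "rx": 0, "ry": 0, "rz": 0}, {"dx": 0, "dy": 0, "dz": 0, "rx": 0, "ry": 0, "rz": 0}, {"dx": 0, "dy": 0, "dz": 0, "rx": 0, "ry": 0, "rz": 0}, {"dx": 0, "dy": 0, "dz": 0, "rx": 0, "ry": 0, "rz": 0}, {"dx": 0, "dy": 0, "dz": 0, "rx": 0, "ry": 0, "rz": 0}, {"dx": 0, "dy": 0, "dz": 0, "rx": 0, "ry": 0, "rz": 0}]' --fingers 0.45

```text
t: 10.45
eef_pos: [502.7, -246.0, 191.8]
tcp_rot: [-3.141, -0.001, 1.469]
ft_force: [-0.2, 0.2, 0.6]
opening: 0.62
```

Run:
```python
from h import *
p,R,s=tool(); print(p,np.degrees(s['tcp_rot']))
rel([548,-78,345],np.radians(107.4))
```

```text
[ 502.67626124 -245.99277832  191.80978872] [-1.79979883e+02 -6.50396487e-02  8.41568252e+01]
t 10.45 shift [ 171.9   27.9 -153. ]
rot units [-0.   -0.01 -3.87]
```

Gripped. Lifting and going to the viewpoint beside the clutch to compare notches and pins.

Emit:
play_rows --increments '[{"dx": 0, "dy": 0, "dz": -20, "rx": 0, "ry": 0, "rz": 0}, {"dx": 5, "dy": 1, "dz": -55, "rx": 0, "ry": 0, "rz": -0.6}, {"dx": 30, "dy": 5, "dz": -90, "rx": 0, "ry": 0, "rz": -1.4}, {"dx": 65, "dy": 11, "dz": -115, "rx": 0, "ry": 0, "rz": -2.2}, {"dx": 105, "dy": 17, "dz": -135, "rx": 0, "ry": 0, "rz": -3}, {"dx": 145, "dy": 24, "dz": -150, "rx": 0, "ry": 0, "rz": -3.9}, {"dx": 172, "dy": 28, "dz": -153, "rx": 0, "ry": 0, "rz": -3.9}, {"dx": 172, "dy": 28, "dz": -153, "rx": 0, "ry": 0, "rz": -3.9}]'

```text
t: 11.12
eef_pos: [548.8, -73.2, 346.8]
tcp_rot: [3.139, -0.001, 1.881]
ft_force: [0.4, 0.3, -1.2]
opening: 0.622
```

Emit:
play_rows --increments '[{"dx": 0, "dy": 0, "dz": 0, "rx": 0, "ry": 0, "rz": 0}, {"dx": 0, "dy": 0, "dz": 0, "rx": 0, "ry": 0, "rz": 0}, {"dx": 0, "dy": 0, "dz": 0, "rx": 0, "ry": 0, "rz": 0}]'

```text
t: 11.37
eef_pos: [548.7, -73.8, 346.4]
tcp_rot: [3.139, -0.001, 1.881]
ft_force: [-0.4, -0.8, -0.9]
opening: 0.623
```

Run:
```python
from h import *
p,R,s=tool(); print(p,np.degrees(s['tcp_rot']),s['qvel'].max())
d=cam('wrist'); np.save('pics/w6.npy',d,allow_pickle=True); save(d['image'],'pics/w6.png')
im=d['image']
lab=cv2.convertScaleAbs(im[10:160,180:330],alpha=1.4,beta=0)
cv2.imwrite('pics/c6.png',cv2.resize(lab[:,:,::-1],(600,600),interpolation=cv2.INTER_CUBIC))
```

```text
[548.67439726 -73.77240549 346.36390161] [ 1.79874037e+02 -4.75203336e-02  1.07762977e+02] 0.003657079394025307
```

View pics/w6.png

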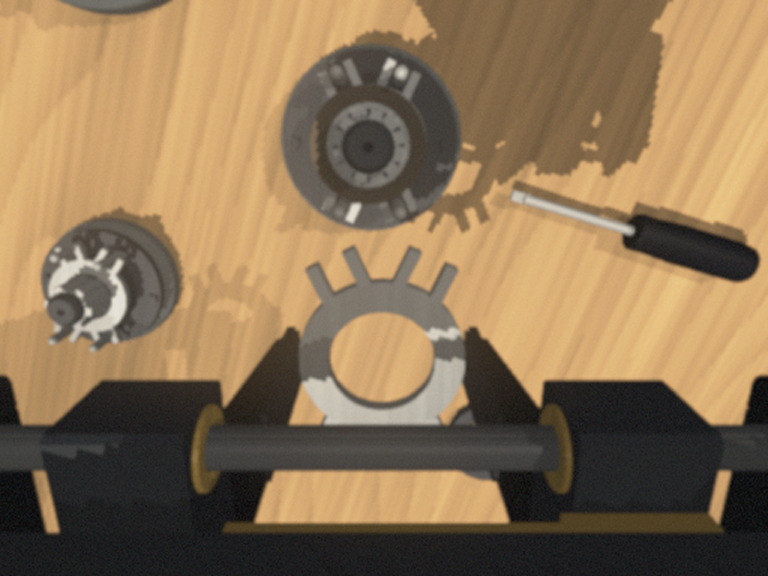

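View pics/c6.png

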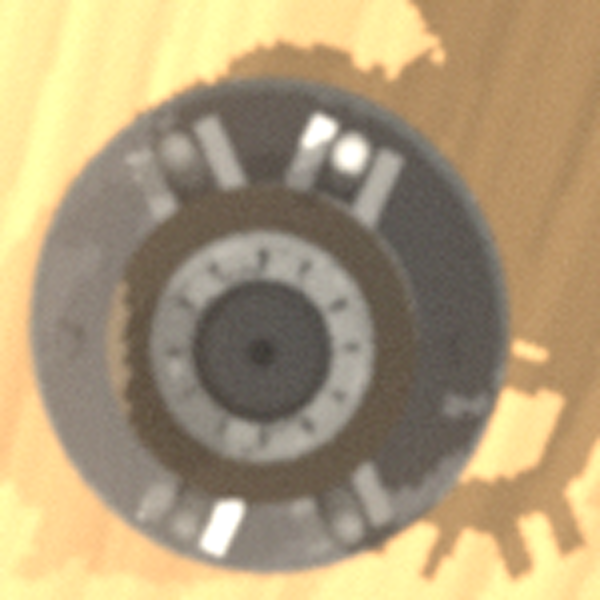

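Run:
```python
from h import *
d=np.load('pics/w6.npy',allow_pickle=True).item()
C=np.array([521,-8.05,0])
def pol(q,z):
    P=ray(d,180+q[0]/4,10+q[1]/4,z)-C; return round(np.hypot(*P[:2]),1),round(np.degrees(np.arctan2(P[1],P[0]))%360,1)
for q,n in (((181,150),115),((351,152),65),((187,510),245),((347,518),295)):
    r,a=pol(q,67); print('pin',r,a,'yaw',round(a-n,1))
for q in ((150,185),(218,150),(313,150),(380,185),(155,500),(222,527),(372,492)): print('tab',pol(q,50))
# held separator tabs (two upper pairs), by angular sampling at top face
s=cv2.cvtColor(d['image'],cv2.COLOR_RGB2HSV)[:,:,1]
p,R,st=tool(); zt=p[2]-191.8+6
m=(s<70).astype(np.uint8)*255; w=np.zeros_like(m); w[160:282,200:311]=m[160:282,200:311]
cs,h=cv2.findContours(w,cv2.RETR_CCOMP,cv2.CHAIN_APPROX_NONE)
for c,hh in zip(cs,h[0]):
    if hh[3]>=0 and cv2.contourArea(c)>500: print('bore top',fitc(np.array([ray(d,*q[0],zt) for q in c])))
f=(255-s).astype(np.float32)
for r in (36,38,40):
    a=np.arange(20,200,.5); t=np.radians(a); uv=np.array([proj(d,[p[0]+r*np.cos(q),p[1]+.2+r*np.sin(q),zt]) for q in t],np.float32)
    v=cv2.remap(f,uv[:,0:1],uv[:,1:2],cv2.INTER_LINEAR).ravel(); vb=v>175
    ed=np.flatnonzero(np.diff(vb.astype(int))); print(r,np.round(a[ed],1))
```

```text
pin 36.6 130.5 yaw 15.5
pin 37.1 82.2 yaw 17.2
pin 33.6 262.1 yaw 17.1
pin 35.6 314.5 yaw 19.5
tab (np.float64(36.2), np.float64(144.3))
tab (np.float64(36.3), np.float64(121.3))
tab (np.float64(36.5), np.float64(92.8))
tab (np.float64(36.6), np.float64(70.4))
tab (np.float64(38.2), np.float64(251.9))
tab (np.float64(37.5), np.float64(274.1))
tab (np.float64(36.4), np.float64(324.3))
bore top (np.float64(548.0796679270208), np.float64(-72.60575051173146), np.float64(18.56238207293782))
36 [ 21.   21.5  68.   76.5  90.5  98.  117.  125.  139.  147.5]
38 [ 69.   77.   90.   97.  118.  125.  138.5 146.5]
40 [ 69.5  77.   89.5  96.5 119.  125.5 138.  145.5]
```

The disc is seated: its light ring covers the hub region evenly. Clutch yaw is about 17.4° (pins 17.3, tabs 17.6) and the held separator's is about 17.5°, so almost no turn is needed. Moving above the hub.

Run:
```python
from h import *
rel([521.05,-8.4,284],np.radians(107.7))
```

```text
t 11.42 shift [70.9 -6.4 62.4]
rot units [ 0.02 -0.01  0.01]
```

Emit:
play_rows --increments '[{"dx": 30, "dy": -3, "dz": 0, "rx": 0, "ry": 0, "rz": 0}, {"dx": 55, "dy": -5, "dz": 8, "rx": 0, "ry": 0, "rz": 0}, {"dx": 68, "dy": -6.4, "dz": 25, "rx": 0, "ry": 0, "rz": 0}, {"dx": 71, "dy": -6.4, "dz": 45, "rx": 0, "ry": 0, "rz": 0}, {"dx": 71, "dy": -6.4, "dz": 58, "rx": 0, "ry": 0, "rz": 0}, {"dx": 71, "dy": -6.4, "dz": 60, "rx": 0, "ry": 0, "rz": 0}, {"dx": 71, "dy": -6.4, "dz": 60, "rx": 0, "ry": 0, "rz": 0}, {"dx": 71, "dy": -6.4, "dz": 60, "rx": 0, "ry": 0, "rz": 0}]'

```text
t: 12.08
eef_pos: [521.3, -9.0, 286.7]
tcp_rot: [3.139, -0.001, 1.879]
ft_force: [-0.4, -0.6, 0.2]
opening: 0.622
```

Run:
```python
from h import *
rel([521.05,-8.4,191.8+73],np.radians(107.7))
d=cam('wrist'); save(d['image'],'pics/w7.png')
s=cam('scene')['image']; cv2.imwrite('pics/s7.png',cv2.resize(s[130:280,190:340,::-1],(600,600),interpolation=cv2.INTER_CUBIC))
```

```text
t 12.08 shift [ 0.7 -0.1 21.9]
rot units [ 0.02 -0.01 -0.01]
```

View pics/w7.png

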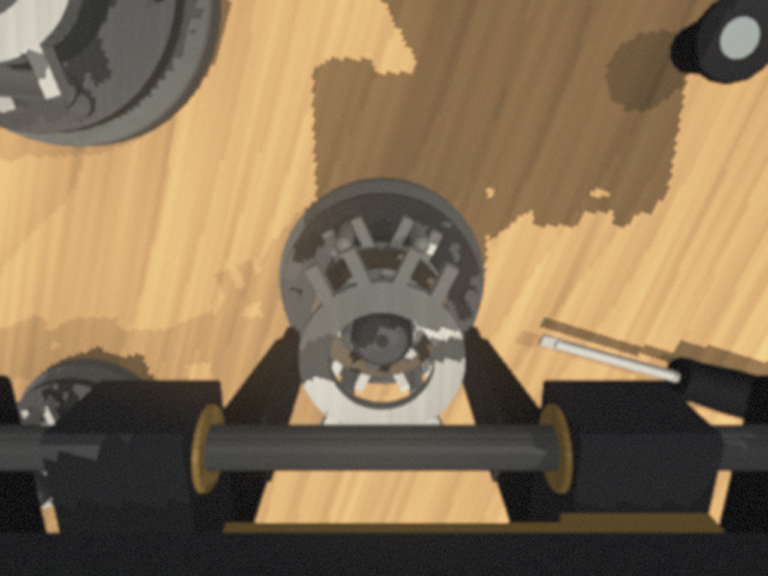

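The separator's tabs sit parallel to the seated tabs and the shaft lies in the bore. Lowering to just above the pin tops.

Emit:
play_rows --increments '[{"dx": 0.7, "dy": -0.1, "dz": 5, "rx": 0, "ry": 0, "rz": 0}, {"dx": 0.7, "dy": -0.1, "dz": 10, "rx": 0, "ry": 0, "rz": 0}, {"dx": 0.7, "dy": -0.1, "dz": 15, "rx": 0, "ry": 0, "rz": 0}, {"dx": 0.7, "dy": -0.1, "dz": 20, "rx": 0, "ry": 0, "rz": 0}, {"dx": 0.7, "dy": -0.1, "dz": 21, "rx": 0, "ry": 0, "rz": 0}, {"dx": 0.7, "dy": -0.1, "dz": 21, "rx": 0, "ry": 0, "rz": 0}]'

```text
t: 12.68
eef_pos: [521.0, -8.1, 265.5]
tcp_rot: [3.139, -0.001, 1.88]
ft_force: [0.4, -0.4, -0.7]
opening: 0.623
```

Run:
```python
from h import *
rel([521.05,-8.4,191.8+70],np.radians(107.6))
d=cam('wrist'); im=d['image']
cv2.imwrite('pics/w8.png',cv2.resize(im[120:300,170:350,::-1],(600,600),interpolation=cv2.INTER_CUBIC))
```

```text
t 12.68 shift [-0.3 -0.   3.7]
rot units [ 0.02 -0.01  0.01]
```

View pics/w8.png

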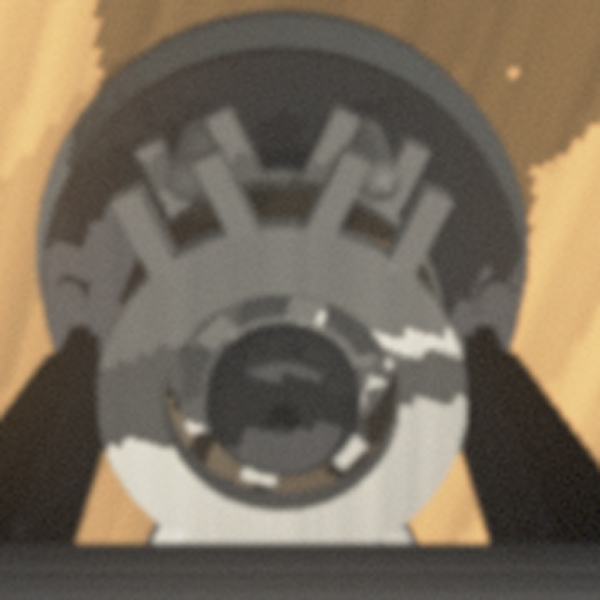

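Symmetric, with the pin tops in line with the notches. Feeling down.

Emit:
play_rows --increments '[{"dx": -0.2, "dy": 0, "dz": 1, "rx": 0, "ry": 0, "rz": 0}, {"dx": -0.2, "dy": 0, "dz": 2, "rx": 0, "ry": 0, "rz": 0}, {"dx": -0.2, "dy": 0, "dz": 3, "rx": 0, "ry": 0, "rz": 0}, {"dx": -0.2, "dy": 0, "dz": 4, "rx": 0, "ry": 0, "rz": 0}, {"dx": -0.2, "dy": 0, "dz": 5, "rx": 0, "ry": 0, "rz": 0}, {"dx": -0.2, "dy": 0, "dz": 5, "rx": 0, "ry": 0, "rz": 0}]'

```text
t: 13.23
eef_pos: [521.1, -8.3, 260.7]
tcp_rot: [3.139, -0.001, 1.879]
ft_force: [-1.1, -0.0, -0.6]
opening: 0.62
```

Emit:
play_rows --increments '[{"dx": 0, "dy": 0, "dz": 1, "rx": 0, "ry": 0, "rz": 0}, {"dx": 0, "dy": 0, "dz": 2, "rx": 0, "ry": 0, "rz": 0}, {"dx": 0, "dy": 0, "dz": 3, "rx": 0, "ry": 0, "rz": 0}, {"dx": 0, "dy": 0, "dz": 3, "rx": 0, "ry": 0, "rz": 0}]'

```text
t: 13.57
eef_pos: [521.1, -8.3, 257.4]
tcp_rot: [3.139, -0.001, 1.88]
ft_force: [-0.1, 0.8, -0.5]
opening: 0.625
```

Underside at 65.6, past the pin tops with no force. Continuing.

Emit:
play_rows --increments '[{"dx": 0, "dy": 0, "dz": 1, "rx": 0, "ry": 0, "rz": 0}, {"dx": 0, "dy": 0, "dz": 2, "rx": 0, "ry": 0, "rz": 0}, {"dx": 0, "dy": 0, "dz": 3, "rx": 0, "ry": 0, "rz": 0}, {"dx": 0, "dy": 0, "dz": 4, "rx": 0, "ry": 0, "rz": 0}, {"dx": 0, "dy": 0, "dz": 4, "rx": 0, "ry": 0, "rz": 0}]'

```text
t: 13.98
eef_pos: [521.0, -8.3, 253.2]
tcp_rot: [3.14, -0.001, 1.879]
ft_force: [0.0, -0.1, -1.1]
opening: 0.624
```

Emit:
play_rows --increments '[{"dx": 0, "dy": 0, "dz": 1, "rx": 0, "ry": 0, "rz": 0}, {"dx": 0, "dy": 0, "dz": 2, "rx": 0, "ry": 0, "rz": 0}, {"dx": 0, "dy": 0, "dz": 3, "rx": 0, "ry": 0, "rz": 0}, {"dx": 0, "dy": 0, "dz": 3.6, "rx": 0, "ry": 0, "rz": 0}, {"dx": 0, "dy": 0, "dz": 3.6, "rx": 0, "ry": 0, "rz": 0}]'

```text
t: 14.4
eef_pos: [521.0, -8.3, 249.5]
tcp_rot: [3.14, -0.001, 1.88]
ft_force: [-0.5, -0.9, -1.4]
opening: 0.623
```

Underside at 57.7. The last 1.7 mm in small steps.

Emit:
play_rows --increments '[{"dx": 0, "dy": 0, "dz": 0.6, "rx": 0, "ry": 0, "rz": 0}, {"dx": 0, "dy": 0, "dz": 1.2, "rx": 0, "ry": 0, "rz": 0}, {"dx": 0, "dy": 0, "dz": 1.3, "rx": 0, "ry": 0, "rz": 0}, {"dx": 0, "dy": 0, "dz": 1.3, "rx": 0, "ry": 0, "rz": 0}]'

```text
t: 14.73
eef_pos: [521.0, -8.3, 248.2]
tcp_rot: [3.14, -0.001, 1.879]
ft_force: [-0.6, 0.3, -1.1]
opening: 0.622
```

Emit:
play_rows --increments '[{"dx": 0, "dy": 0, "dz": 0.3, "rx": 0, "ry": 0, "rz": 0}, {"dx": 0, "dy": 0, "dz": 0.5, "rx": 0, "ry": 0, "rz": 0}, {"dx": 0, "dy": 0, "dz": 0.5, "rx": 0, "ry": 0, "rz": 0}]'

```text
t: 14.98
eef_pos: [521.0, -8.3, 247.8]
tcp_rot: [3.14, -0.001, 1.879]
ft_force: [0.4, -0.3, 0.6]
opening: 0.621
```

Emit:
play_rows --increments '[{"dx": 0, "dy": 0, "dz": 0.3, "rx": 0, "ry": 0, "rz": 0}, {"dx": 0, "dy": 0, "dz": 0.4, "rx": 0, "ry": 0, "rz": 0}, {"dx": 0, "dy": 0, "dz": 0.4, "rx": 0, "ry": 0, "rz": 0}]'

```text
t: 15.23
eef_pos: [521.0, -8.3, 247.7]
tcp_rot: [3.14, -0.001, 1.88]
ft_force: [-1.7, 0.6, 5.8]
opening: 0.623
```

Touchdown at 5.8 N with the underside at 55.9, so the separator is home. Releasing and rising.

Emit:
play_rows --increments '[{"dx": 0, "dy": 0, "dz": 0, "rx": 0, "ry": 0, "rz": 0}, {"dx": 0, "dy": 0, "dz": 0, "rx": 0, "ry": 0, "rz": 0}, {"dx": 0, "dy": 0, "dz": 0, "rx": 0, "ry": 0, "rz": 0}, {"dx": 0, "dy": 0, "dz": 0, "rx": 0, "ry": 0, "rz": 0}]' --fingers 0.85

```text
t: 15.57
eef_pos: [521.0, -8.3, 247.7]
tcp_rot: [3.14, -0.001, 1.88]
ft_force: [-0.6, -0.5, -1.1]
opening: 0.827
```

Emit:
play_rows --increments '[{"dx": 0, "dy": 0, "dz": -10, "rx": 0, "ry": 0, "rz": 0}, {"dx": 0, "dy": 0, "dz": -40, "rx": 0, "ry": 0, "rz": 0}, {"dx": 0, "dy": 0, "dz": -70, "rx": 0, "ry": 0, "rz": 0}, {"dx": 0, "dy": 0, "dz": -95, "rx": 0, "ry": 0, "rz": 0}, {"dx": -20, "dy": 0, "dz": -100, "rx": 0, "ry": 0, "rz": 0}, {"dx": -50, "dy": 0, "dz": -100, "rx": 0, "ry": 0, "rz": 0}, {"dx": -70, "dy": 0, "dz": -100, "rx": 0, "ry": 0, "rz": 0}, {"dx": -70, "dy": 0, "dz": -100, "rx": 0, "ry": 0, "rz": 0}]'

```text
t: 16.23
eef_pos: [542.9, -77.7, 348.6]
tcp_rot: [3.138, 0.001, 1.878]
ft_force: [-0.5, 0.3, -0.3]
opening: 0.85
```

Emit:
play_rows --increments '[{"dx": 0, "dy": 0, "dz": 0, "rx": 0, "ry": 0, "rz": 0}, {"dx": 0, "dy": 0, "dz": 0, "rx": 0, "ry": 0, "rz": 0}]'

```text
t: 16.4
eef_pos: [542.7, -77.6, 348.9]
tcp_rot: [3.138, 0.001, 1.877]
ft_force: [0.2, 1.0, 0.5]
opening: 0.85
```

Run:
```python
from h import *
d=cam('wrist'); np.save('pics/w9.npy',d,allow_pickle=True)
im=d['image']; a=cv2.resize(cv2.convertScaleAbs(im[5:165,170:330],alpha=1.3)[:,:,::-1],(400,400),interpolation=cv2.INTER_CUBIC)
s=cam('scene')['image']; b=cv2.resize(s[165:245,228:308,::-1],(400,400),interpolation=cv2.INTER_CUBIC)
cv2.imwrite('pics/f9.png',np.hstack([a,b]))
m=(cv2.cvtColor(im,cv2.COLOR_RGB2HSV)[:,:,1])
C=[521,-8.1]; f=cv2.cvtColor(im,cv2.COLOR_RGB2GRAY).astype(np.float32)
for r in (38,40):
    A=np.arange(0,360,.5); uv=np.array([proj(d,[C[0]+r*np.cos(q),C[1]+r*np.sin(q),62]) for q in np.radians(A)],np.float32)
    v=cv2.remap(f,uv[:,0:1],uv[:,1:2],cv2.INTER_LINEAR).ravel(); print(r,v[::8].astype(int))
```

```text
38 [ 79  64  59  61  62  59  59  58  56  57  56  57  56  58  59  56  57  76
 114  89 106 104  86 187 165  62  60  62  64  62 107 114  96 114  90  86
 114  97  83  85  83  84  85  84  85  86  86  86  81  85  87  88  88  87
  88  88  87  88  88  88  88  87  93 111  93 101 113  94 110 106  86  87
  84  87  91 103 106  92 111 108 107 110  93  93  92  90  80  64  63  65]
40 [ 86  65  60  61  58  56  58  58  58  58  55  55  59  57  55  56  57  66
 113  90  92  99  84 191 137  70  61  63  62  63 120 124  88 113  80  96
 113  94  87  85  86  84  85  87  86  92  88  88  82  87  87  88  87  89
  85  87  87  88  88  90  88  89  89 110  97  89  96  90 110 101  86  88
  87  90  93 112 154  99 101  98 112 112  92  92  92  88  88  68  64  66]
```

View pics/f9.png

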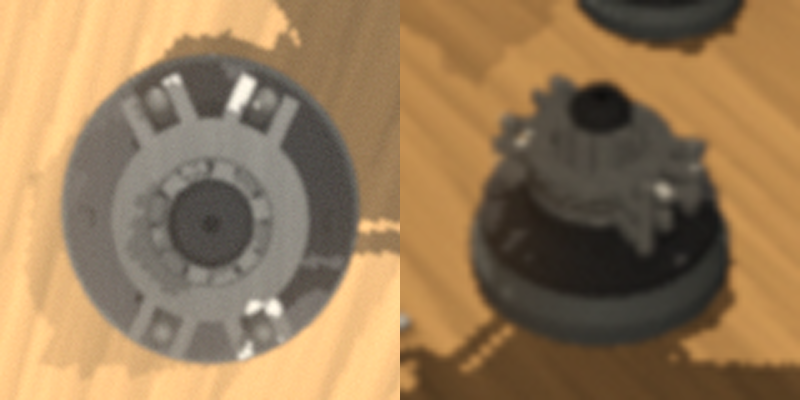

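The four pins stand in the notches (left crop: (158,100), (265,100), (163,333), (262,330)). The plate lies flat and level, and the arm is clear. Handing in.

Run:
```python
from cell import env
print(env.state()['t']); print(env.job_done())
```

```text
16.5
the job is handed in; nothing more can be done
None
```

Both plates are loaded on the middle-sized clutch and I handed the job in at 16.5 s; it reports no verdict.

- **Friction disc:** I turned it −17.5° so its teeth faced the spline gaps. It slid down with no noticeable force and touched down at about 5 N with its underside at about 50 mm. The later wrist pictures show it flat and meshed.
- **Separator:** I lined it up with the clutch, whose yaw I measured at about 17.4°. It passed over the pins without force and touched down at about 6 N at about 55.9 mm. The last pictures show all four pins in the notches, the plate level and the gripper clear.
- **Bystanders:** I never moved near enough to touch the end ring, loupe or screwdriver. I did not re-measure their positions at the end.
- **Checks that disagreed:**
  - The clutch holder's width measured about 4 mm under the stated 108 mm. I put this down to the colour mask; the hub and shaft sizes agreed.
  - Pin and tab angles scattered by 1–2° around the yaw I used. That is about the notch play (roughly 1.9° either way), and the separator went on without force.

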